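# Move the drilling stop one hole along its rail and keep hold of the plunger

## Robot

A 7-joint arm with a two-finger parallel gripper is mounted at the origin on the work surface. World frame = base frame: x ahead of the robot, y to its left, z up, the work surface at z = 0. Lengths are in m, angles in rad, forces in N, time in s.
With the tool pointing down it reaches from about 0.35 to 0.775 m from the base axis. Payload 3.1 kg.
Tool frame: the origin (TCP) lies on the centre line of the jaws, within the pads' length; the fingertips stand 19 mm ahead of it and the grasp point (between the pads) is the TCP; x points along the fingers, z is the direction in which the jaws open and shut, and the axes are right-handed (so a half turn about x gives the same grasp; the last joint's range is limited). The gripper opens to 85 mm and grips with 20 to 120 N. Pads are 22 mm wide; open, the fingers measure 114 mm over their backs; the gripper's body (76 mm by 85 mm) begins 54 mm behind the grasp point. The pads swing forward as they close: fully open they stand 13 mm farther back than shut.
Start: joints at [1.098, 0.311, 0.014, 1.512, -0.004, 1.319, -0.027], TCP at [0.23, -0.5, 0.25] pointing down, gripper open.
Joint ranges: [-2.7, 2.7], [-0.3, 1.91], [-1.27, 1.3], [0.12, 2.57], [-1.44, 4.58], [0.2, 2.03], [-3.05, 3.05]. Speed limits (rad/s): [2.79, 2.79, 3.14, 3.14, 3.14, 3.14, 3.14].

## Interface

Orientations are given as a unit quaternion [x, y, z, w].
In Python, from cell import manip gives the robot as it stands.
- The arm moves only by the tool play_rows, never from a script. Its argument "motion" is a list of rows, each a list of 5 numbers: the closure, from 0 (fully open) to 1 (shut), then the shift along the world's x, y, z in units of 40 mm (1.0 is 40 mm), then the turn about the world's z in units of 10 degrees (1.0 is 10 degrees). In form: [[gripper, dx, dy, dz, spin], ...]. A call has 1 to 10 rows; each row is the pose to reach, as a shift and turn from the pose measured when the call began; what a row does not reach only later rows make up. A row lasts 1/8 s, in which the tool goes at most 62.5 mm and 10.7 degrees, less where a joint would pass 70% of its speed; a pose out of reach is approached as far as the arm can. A call with a gripper value outside its range is refused whole. The fingers move at their own pace and stop on an object; the grip force is fixed at half the most. Time passes only in rows, so rows that repeat a pose let the fingers close. It gives the time, the measured TCP pose, the force and the opening at its end, in the units of the state.
- manip.get_obs(): the state, without advancing time (a new reading comes with each control period).
- manip.grab_frame(name): name is "side" or "top" or "wrist"; returns (picture, depth): 384x512x3 uint8, red, green, blue; 384x512 float32, m along the optical axis (not along the pixel's ray), 0 where there is no reading.
- manip.calibration(name): a dict with "vertical_fov" (degrees; the focal length in pixels is half the picture's height over the tangent of half this angle, whatever the lens; pixels are square), "cx", "cy" (the principal point, pixels), "R" (3x3) and "t" (3): a world point X has camera coordinates R X + t; the wrist camera has in their place "tool_from_camera" (4x4, takes a point from camera to tool coordinates, whose origin is the TCP and whose axes are the tool frame's). Camera axes: x right, y down, z forward; pixel columns grow to the right and rows downward; lengths in m; the calibration is good to about 2 mm. A picture is of the moment at which its call begins: read the wrist's pose just before it. calibration takes no time and is no camera call.
- manip.job_done(): hands the job in, once; it reports no verdict.
Trained networks look in the newest picture that a camera, given by its name, has taken for a name from the list of things; names that differ only in an ending like _2 or _b are one class to them, and where a whole thing is asked for, a point or a joint stands for the part that bears it (a point fixed in the world has none). Each returns a list of dicts, best first, with "conf" (0 to 1); they miss things now and then, are a little off and sometimes report something else, mostly with a low value. They report only what shows in the picture. A call takes as long as a camera call.
- manip.find_in(camera, target): "rect" ([centre column, centre row, width, height] in pixels, round what is visible of it).
The state is a dict: "clock": time; "joint_pos": joint angles; "qd": joint speeds; "effort": joint torques, N m; "eef_pos": TCP position; "orientation": TCP orientation; "wrist_force": force on the tool from outside, world axes, zero at the start; "ft_torque": the same for the moment, N m; "gripper_width": finger opening in m.
Only numpy, scipy, OpenCV 4.12 (cv2) and the standard library are available. Lean on these libraries where they do the work, as an engineer would, in place of code of your own. Each camera call takes 0.05 s, during which the arm holds its last target.

## Task

Set the drilling stop on the bench to the next hole: first slide the orange transport-lock grip away from the rail to its end stop, then pull up the yellow plunger knob, slide the blue stop sleeve one hole towards the red end of the rail, and let the pin down fully into that hole. Finish while still holding the yellow knob, with the pin fully home; do not let go. Leave the other things on the bench where they are.

Things in the scene. Friction and masses are not known exactly. Their poses are not given: they have to be found in the camera images.
- rail: Stop rail fixed to the bench. Origin on the bench under the tube's middle; y along the tube, z up, -x from tube to lock grip (roughly to the robot). Grey base 100 (x) x 400 (y) x 12 mm high, 70 mm wide plate out to x = -160 under the lock. Aluminium square tube 40 x 40, 360 long, top 52 mm above the bench; five 12.5 mm holes in its top at y = -90, -45, 0, 45, 90 mm.
- cap_red: Red plastic end cap fixed on one end of the tube, 44 x 16 mm, 42 mm high. Origin: centre of its underside, 12 mm above the bench, on the tube's axis, 188 mm from the rail's middle. It is at either the +y or the -y end; the stop goes one hole (45 mm) towards it.
- cap_black: Black plastic end cap, like the red one, fixed on the other end of the tube.
- sleeve (a joint): Position of the blue stop sleeve in m along the rail's +y, 0 = pin in the middle hole (its start, within 1 mm), range -0.1 to 0.1; the neighbouring holes are at +0.045 and -0.045. Moves stiffly (2.5 N), only while the lock tongue is out of its lugs and the pin is out of the hole; the raised knob can drag it along.
- plunger (a joint): Lift of the spring plunger in m: 0 = pin (9 mm thick, round tip) fully down, 11 mm deep in a hole; 0.016 = pulled up to its upper stop. Above 0.011 the pin clears the tube; let down between holes it rests on the tube at 0.011. The spring pushes down with 4 N at 0, 8 N at 0.016.
- knob: Yellow upright cylindrical plunger knob, 28 mm diameter, 26 mm high, on the sleeve. Origin at its centre, on the pin's axis, 91 mm above the bench when the pin is down; z up. Rises with the plunger, travels with the sleeve. Below it a steel bushing, 20 mm diameter, up to 74 mm above the bench. Can be gripped on its sides from above.
- lock (a joint): Travel of the transport lock in m along the rail's -x axis: 0 = tongue fully in between the sleeve's lugs, 0.035 = end stop, tongue fully out. Starts between 0 and 0.008. Stiff (about 3 N), stays where it is left.
- lock_grip (a point): Point in the orange upright lock grip, 62 mm above the bench, on the grip's axis. The grip is 22 x 22 mm, sides parallel to the rail's axes, from 32 to 82 mm above the bench; at lock = 0 its axis lies at x = -75 mm, y = 0 in the rail's frame.
- sleeve_top (a point): Centre of the blue sleeve's flat top, 60 mm above the bench, on the pin's axis. Sleeve 52 mm (x) x 56 mm (y); on the +x side a steel stop blade reaches to rail x = 86 mm, on the -x side two lugs reach to x = -50 mm; the lock tongue (12 mm) lies between the lugs.
- plate_block: Bystander: loose aluminium plate block 75 x 55 x 24 mm with a hole; origin under its centre.
- oil_bottle: Bystander: upright oil bottle, 48 mm diameter, 110 mm high; origin under its centre.
- spanner: Bystander: steel spanner about 160 mm long lying on the bench; origin under its middle.
- bit_cup: Bystander: blue cup, 60 mm diameter, 60 mm high; origin under its centre.

How it is judged:
On the way, in this order (a step that is already met when the one before it is completed fails the run):
1. the transport lock is slid to its end stop (within 3 mm) (value of joint lock above 0.032 m), for 0.2 s.
2. the plunger is pulled up, clear of the tube (at least 10 mm) (value of joint plunger above 0.01 m), for 0.1 s.
At the end, for the whole second after the job is handed in: Pin fully down (within 2.5 mm) in the next hole on the red side (knob axis 143 mm, within 4 mm, from the red cap), sleeve at rest, transport lock open (within 5 mm of its end stop), and the fingers still holding the yellow knob (more than 2 N) (horizontal distance between knob and cap_red between 0.139 and 0.147 m and value of joint plunger below 0.0025 m and value of joint lock above 0.03 m and contact force between the fingers and knob above 2 N and velocity of joint sleeve between -0.01 and 0.01 m/s); the arm keeps its last pose, push and grip.
It fails at once if the plate block is moved by more than 30 mm (distance of plate_block from where it was at the start of the episode above 0.03 m).
It fails at once if the oil bottle is moved by more than 30 mm (distance of oil_bottle from where it was at the start of the episode above 0.03 m).
It fails at once if the spanner is moved by more than 30 mm (distance of spanner from where it was at the start of the episode above 0.03 m).
It fails at once if the bit cup is moved by more than 30 mm (distance of bit_cup from where it was at the start of the episode above 0.03 m).
It also fails if it takes over 42 s, if anything falls off the work surface, if the arm or the gripper's body presses on something with over 40 N, if the wrist force passes 120 N, or if a joint passes its speed limit or range.

## Working session

There is one attempt and no reset: what is moved stays moved. The work goes in short steps, Python scripts to look and compute and a tool call to move; the robot and the scene stay as the last step left them, time stands still between calls to the robot, and variables do not carry over. Pictures are saved under pics/ and viewed, and the job is handed in when it is done.

Besides the shell and the picture viewer there is one more tool, called after "Emit:" as name(argument=value, ...) on one line, values as JSON. play_rows: Moves the arm, as the interface text tells. Its arguments: {"type":"object","properties":{"motion":{"type":"array","items":{"type":"array","items":{"type":"number"}}}},"required":["motion"]}

```bash
ls; mkdir -p pics
cat > h.py <<'E'
import numpy as np, cv2
from cell import manip
def cam(n):
    c=manip.calibration(n); f=192/np.tan(np.radians(c["vertical_fov"])/2); return c,f
def px2w(n,u,v,z):  # intersect the ray with height z (fixed cams)
    c,f=cam(n); R=np.array(c["R"]);t=np.array(c["t"])
    d=R.T@np.array([(u-c["cx"])/f,(v-c["cy"])/f,1]); o=-R.T@t
    return o+d*(z-o[2])/d[2]
def w2px(n,X):
    c,f=cam(n); p=np.array(c["R"])@np.array(X)+np.array(c["t"]); return p[0]/p[2]*f+c["cx"],p[1]/p[2]*f+c["cy"]
def grab(n,fn):
    p,d=manip.grab_frame(n); cv2.imwrite(f"pics/{fn}.png",p[:,:,::-1]); return p,d
def find(n,targets):
    for t in targets:
        for r in manip.find_in(n,t)[:2]: print(n,t,np.round(r["rect"],1),round(r["conf"],2))
E
python3 - <<'E'
from h import *
for n in ("top","side"):
    grab(n,n+"0")
    c,f=cam(n); print(n,f,{k:c[k] for k in c})
find("top",["knob","lock_grip","cap_red","cap_black","rail","oil_bottle","bit_cup","plate_block","spanner"])
find("side",["knob","lock_grip","cap_red"])
o=manip.get_obs();print(o["clock"],o["eef_pos"],o["orientation"],o["gripper_width"],o["wrist_force"])
E
```

```text
pics
top 407.1560902829657 {'vertical_fov': 50.493719384683295, 'cx': 254.1352046982535, 'cy': 188.43416343608246, 'R': array([[-0.02068948, -0.99904469,  0.03849234],
       [-0.98532297,  0.01385005, -0.17013767],
       [ 0.16944201, -0.04144744, -0.98466823]]), 't': array([0.03088048, 0.62661723, 0.78432535])}
side 360.5130302751173 {'vertical_fov': 56.077241716578605, 'cx': 255.88024198836555, 'cy': 189.16510981133314, 'R': array([[-0.85710126, -0.51457211, -0.02435094],
       [-0.25703244,  0.46813707, -0.84544781],
       [ 0.44644344, -0.71837541, -0.5335026 ]]), 't': array([0.56321643, 0.20244461, 0.58249741])}
top knob [322.  223.2  15.2  11.8] 0.44
top knob [221.2 263.9  70.3  43.5] 0.41
top lock_grip [306.6 257.9  14.1  30.1] 0.56
top lock_grip [395.2 298.   37.6  28.6] 0.25
top cap_red [404.8 249.9  17.6  21.4] 0.65
top cap_black [225.8 203.8  17.   22.1] 0.61
top cap_black [373.2 167.1  30.6  30.9] 0.45
top rail [221.4 265.   74.5  42.8] 0.72
top rail [312.6 244.7 187.9 121. ] 0.65
top oil_bottle [375.5 167.4  29.   28.9] 0.68
top bit_cup [394.4 300.1  36.5  31.9] 0.97
top plate_block [280.6 137.9  38.5  36.5] 0.83
top spanner [219.1 264.2  64.8  41.1] 0.77
side knob [315.4 164.8  12.5  16.3] 0.58
side lock_grip [337.1 189.4  24.5  31.5] 0.86
side lock_grip [357.9 156.   11.   14.4] 0.2
side cap_red [358.4 156.1  13.4  10.8] 0.53
side cap_red [233.6 182.   32.9  28.2] 0.43
0.7 [ 0.22972555 -0.49973509  0.25032972] [ 0.38152126  0.59532865 -0.38155586  0.59534901] 0.08552216991261848 [ 1.22229689  0.03616643 -0.69360782]
```

Run:
```python
import cv2
a=cv2.imread("pics/top0.png")[100:340,160:460]; cv2.imwrite("pics/t0c.png",cv2.resize(a,None,fx=2.5,fy=2.5,interpolation=2))
b=cv2.imread("pics/side0.png"); cv2.imwrite("pics/s0c.png",cv2.resize(b[120:300,190:440],None,fx=3,fy=3,interpolation=2))
```

```text
(no output)
```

View pics/t0c.png

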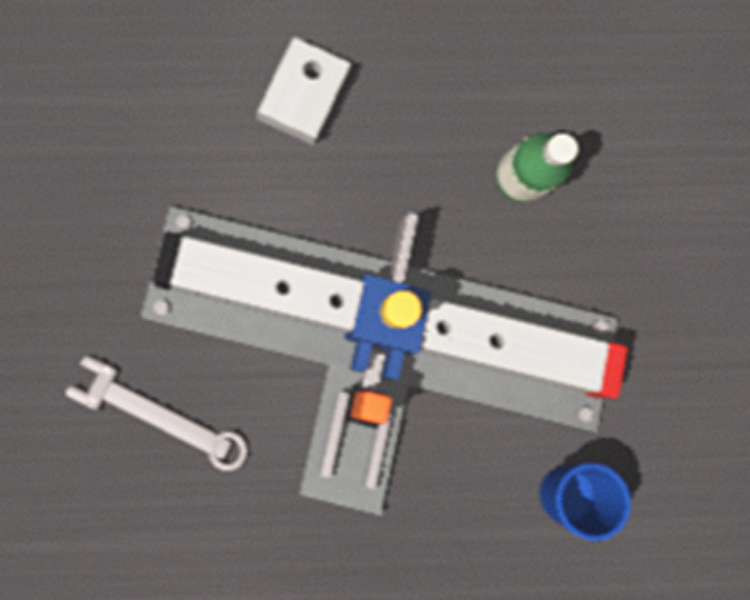

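View pics/s0c.png

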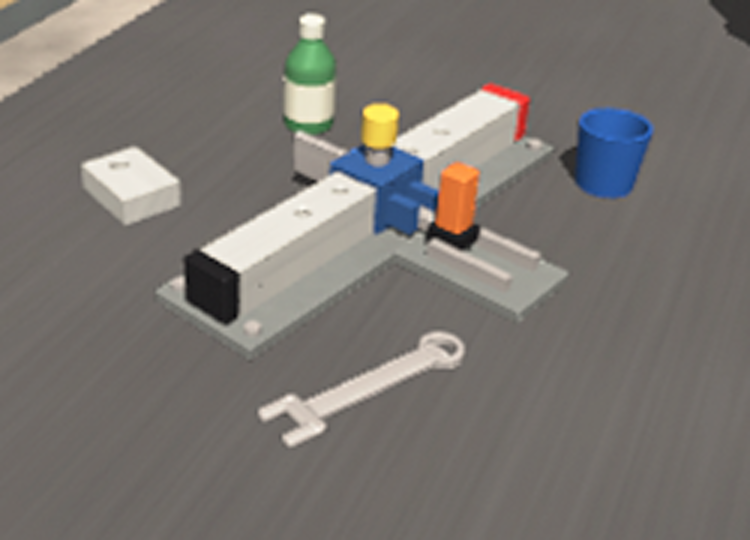

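View pics/top0.png

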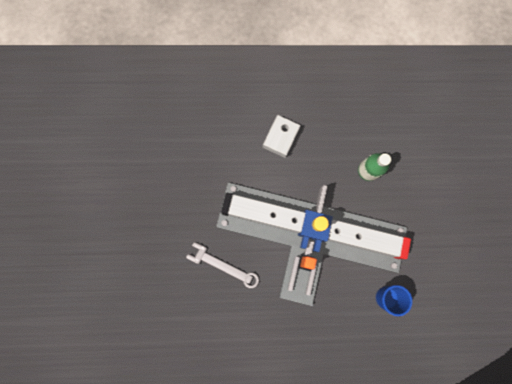

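Top view: red cap at right (~405,247), knob (~320.5,223.5), grip (~308.5,263), holes at ~(273,215), (294,220), (337,231), (358,236). I'll fit the rail pose.

Run:
```python
from h import *
from scipy.optimize import least_squares
p=cv2.imread("pics/top0.png")
hs=cv2.cvtColor(p,cv2.COLOR_BGR2HSV)
def seg(lo,hi,box):
    m=cv2.inRange(hs,lo,hi); k=np.zeros_like(m); x0,y0,x1,y1=box; k[y0:y1,x0:x1]=m[y0:y1,x0:x1]
    ys,xs=np.nonzero(k); return xs.mean(),ys.mean(),len(xs)
print("knob",seg((22,120,100),(35,255,255),(300,205,340,245)))
print("grip",seg((5,120,100),(18,255,255),(290,245,330,280)))
crop=lambda a:(a[0]/2.5+160,a[1]/2.5+100)
obs=[]
for c,yz in zip([(168,207),(617,320),(600,432),(142,318)],[(50,200),(50,-200),(-50,-200),(-50,200)]): obs.append((crop(c),(yz[0]/1e3,yz[1]/1e3,.012)))
for c,y in zip([(283,287),(336,300),(442,327),(496,341)],[.09,.045,-.045,-.09]): obs.append((crop(c),(0,y,.052)))
def X(q,P): c,s=np.cos(q[2]),np.sin(q[2]); return [q[0]+c*P[0]-s*P[1],q[1]+s*P[0]+c*P[1],P[2]]
def res(q): return np.concatenate([np.array(w2px("top",X(q,P)))-np.array(o) for o,P in obs])
r=least_squares(res,[.55,-.1,0]); q=r.x
print(q,np.degrees(q[2]),np.round(r.fun.reshape(-1,2),1))
print("red",X(q,(0,-.188,.02)),"knob",X(q,(0,0,.091)),"next",X(q,(0,-.045,.091)))
print("knob from px",px2w("top",*seg((22,120,100),(35,255,255),(300,205,340,245))[:2],.103))
print("grip0",X(q,(-.075,0,.062)),"grip35",X(q,(-.11,0,.062)))
for P in [(0,0,.104),(-.075,0,.082),(-.083,0,.082),(-.075,0,.057)]: print(P,w2px("top",X(q,P)),w2px("side",X(q,P)))
b=p.copy()
for P in [(-.064,0.011,.082),(-.064,-.011,.082),(-.086,-.011,.082),(-.086,.011,.082)]:
    pass
_,d=manip.grab_frame("top")
from itertools import product
# depth points of knob and grip
c,f=cam("top");R=c["R"];t=c["t"]
V,U=np.mgrid[0:384,0:512]
Pc=np.stack([(U-c["cx"])/f*d,(V-c["cy"])/f*d,d],-1); W=(Pc-t)@R
for nm,lo,hi,box in [("knob",(22,120,100),(35,255,255),(300,205,340,245)),("grip",(5,120,100),(18,255,255),(290,245,330,280))]:
    m=cv2.inRange(hs,lo,hi)>0; k=np.zeros_like(m);x0,y0,x1,y1=box;k[y0:y1,x0:x1]=1; w=W[m&k&(d>0)]
    top=w[w[:,2]>np.percentile(w[:,2],80)-.006]; print(nm,np.percentile(w[:,2],[5,50,95]),top.mean(0),top.min(0),top.max(0))
```

```text
knob (np.float64(320.38709677419354), np.float64(223.34193548387097), 155)
grip (np.float64(308.07608695652175), np.float64(262.2880434782609), 184)
[ 0.54834726 -0.10460749 -0.26181195] -15.000720045201563 [[ 0.2 -0.5]
 [ 0.7 -0.9]
 [-0.7  0.3]
 [-1.2  0.1]
 [-0.1  0.2]
 [ 0.1  0.4]
 [ 0.6  0.3]
 [ 0.4 -0. ]]
red [np.float64(0.499686998220686), np.float64(-0.28620093585110484), 0.02] knob [np.float64(0.5483472608175808), np.float64(-0.104607492015703), 0.091] next [np.float64(0.5366998575364091), np.float64(-0.14807400782736835), 0.091]
knob from px [ 0.54882373 -0.10356019  0.103     ]
grip0 [np.float64(0.47590306779813857), np.float64(-0.08519515321375032), 0.062] grip35 [np.float64(0.44209577772239883), np.float64(-0.07613606177283906), 0.062]
(0, 0, 0.104) (np.float64(321.0460098902954), np.float64(223.53656228249656)) (np.float64(317.3967015633303), np.float64(157.07280230106235))
(-0.075, 0, 0.082) (np.float64(310.6301231941484), np.float64(262.12151535238155)) (np.float64(343.3715151105869), np.float64(176.25734288589842))
(-0.083, 0, 0.082) (np.float64(309.74202968698546), np.float64(266.2094262240606)) (np.float64(346.3877917345686), np.float64(177.49796861393813))
(-0.075, 0, 0.057) (np.float64(308.43588641347395), np.float64(262.02042186043565)) (np.float64(342.22413930721456), np.float64(185.69360985484533))
knob [0.09801652 0.10227743 0.10429201] [ 0.5490958  -0.10431865  0.10236031] [ 0.53622001 -0.11688985  0.09847329] [ 0.56132842 -0.09164739  0.10522474]
grip [0.02990912 0.07934331 0.0823082 ] [ 0.47515978 -0.08438345  0.08006154] [ 0.46457284 -0.09672077  0.07525945] [ 0.48585781 -0.07252904  0.08400419]
```

Run:
```python
from h import *
from scipy.spatial.transform import Rotation as Ro
o=manip.get_obs(); R=Ro.from_quat(o["orientation"]).as_matrix(); print(np.round(R,3))
z=R[:,2]; print("jaw angle",np.degrees(np.arctan2(z[1],z[0])),"want 75 / -105", o["joint_pos"])
T=np.array([.4755,-.085,.13]); print((T-o["eef_pos"])/.04)
for n,u,v,zz in [("bottle",373,170,.0),("cup",395,300,.03)]: print(n,px2w("top",u,v,zz))
```

```text
[[-0.     0.909  0.418]
 [-0.     0.418 -0.909]
 [-1.    -0.     0.   ]]
jaw angle -65.31602772456293 want 75 / -105 [ 1.0983519   0.31083602  0.01402018  1.51148694 -0.00436162  1.31919963
 -0.02719404]
[ 6.14579617 10.36941462 -3.00860838]
bottle [ 0.67421862 -0.24864154  0.        ]
cup [ 0.395468   -0.26451062  0.03      ]
```

Emit:
play_rows(motion=[[0,0.7,1.2,0,-0.5],[0,1.4,2.4,0,-1],[0,2.1,3.6,0,-1.5],[0,2.8,4.8,0,-2],[0,3.5,6,0,-2.5],[0,4.2,7.2,0,-3],[0,4.9,8.4,-0.5,-3.5],[0,5.6,9.6,-1,-3.97],[0,6.15,10.37,-1.8,-3.97],[0,6.15,10.37,-1.8,-3.97]])

```text
clock: 2.0
eef_pos: [0.4752, -0.0807, 0.1761]
orientation: [-0.559, -0.434, 0.56, -0.431]
wrist_force: [-0.9, 0.7, -0.3]
gripper_width: 0.0853
```

```bash
cat >> h.py <<'E'
from scipy.spatial.transform import Rotation as Ro
def wristcloud():
    o=manip.get_obs(); p,d=manip.grab_frame("wrist"); c,f=cam("wrist")
    V,U=np.mgrid[0:384,0:512]
    Pc=np.stack([(U-c["cx"])/f*d,(V-c["cy"])/f*d,d],-1)
    T=np.array(c["tool_from_camera"]); R=Ro.from_quat(o["orientation"]).as_matrix()
    W=(Pc@T[:3,:3].T+T[:3,3])@R.T+np.array(o["eef_pos"])
    return o,p,d,W
def colour(p,W,d,lo,hi):
    hs=cv2.cvtColor(p,cv2.COLOR_RGB2HSV); m=(cv2.inRange(hs,lo,hi)>0)&(d>0); return W[m]
E
cat > look.py <<'E'
import sys
from h import *
o,p,d,W=wristcloud(); cv2.imwrite(f"pics/{sys.argv[1]}.png",p[:,:,::-1])
a=np.radians(-15); ex=np.array([np.cos(a),np.sin(a)]); ey=np.array([-np.sin(a),np.cos(a)])
for n,lo,hi in [("knob",(22,120,100),(35,255,255)),("grip",(5,140,100),(18,255,255))]:
    w=colour(p,W,d,lo,hi)
    if len(w)<50: print(n,"few");continue
    zt=np.percentile(w[:,2],90); t=w[w[:,2]>zt-.005]
    r=(t[:,:2]-o["eef_pos"][:2]); X=r@ex;Y=r@ey
    print(n,"n",len(t),"ztop",zt,"centre",t[:,:2].mean(0),"rail-rel to tcp x",np.percentile(X,[2,98]),"y",np.percentile(Y,[2,98]))
z=Ro.from_quat(o["orientation"]).as_matrix()[:,2]; print("jaw",np.degrees(np.arctan2(z[1],z[0])),o["eef_pos"],o["clock"])
E
python3 look.py w1
```

```text
knob n 1576 ztop 0.10503777253177538 centre [ 0.54904548 -0.10533438] rail-rel to tcp x [0.06568561 0.08965198] y [-0.01639329  0.00702656]
grip n 831 ztop 0.0828236693077209 centre [ 0.47567912 -0.0846049 ] rail-rel to tcp x [-0.00931138  0.01127415] y [-0.01394052  0.00706365]
jaw -104.58552252931482 [ 0.47517407 -0.08073182  0.17606983] 2.0
```

View pics/w1.png

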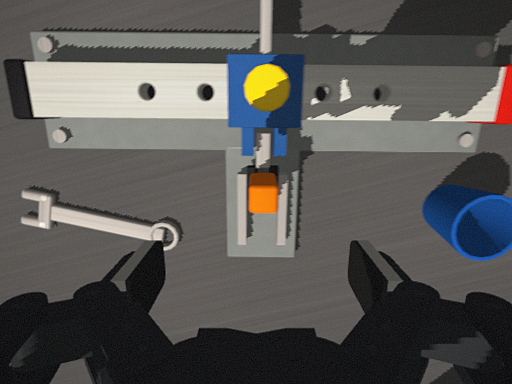

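The wrist view agrees: knob at (267,88), grip at (263,193), jaws aligned to the rail. Descending on the grip and closing.

Emit:
play_rows(motion=[[0,0,-0.1,-1.2,-0.04],[0,0,-0.1,-2.4,-0.04],[0,0,-0.1,-2.75,-0.04],[0.3,0,-0.1,-2.75,-0.04],[1,0,-0.1,-2.75,-0.04],[1,0,-0.1,-2.75,-0.04],[1,0,-0.1,-2.75,-0.04],[1,0,-0.1,-2.75,-0.04]])

```text
clock: 3.05
eef_pos: [0.4772, -0.0858, 0.0692]
orientation: [0.562, 0.43, -0.561, 0.43]
wrist_force: [-0.1, 4.0, 7.4]
gripper_width: 0.0216
```

Emit:
play_rows(motion=[[1,-0.2,0.05,0,0],[1,-0.4,0.11,0,0],[1,-0.6,0.16,0,0],[1,-0.8,0.21,0,0],[1,-0.9,0.24,0,0],[1,-0.97,0.26,0,0],[1,-0.97,0.26,0,0],[1,-0.97,0.26,0,0],[1,-0.97,0.26,0,0]])

```text
clock: 4.18
eef_pos: [0.4448, -0.0771, 0.0695]
orientation: [0.566, 0.426, -0.557, 0.433]
wrist_force: [18.1, -3.1, -21.7]
gripper_width: 0.0212
```

Emit:
play_rows(motion=[[1,0,0,0,0],[0,0,0,0,0],[0,0,0,0,0],[0,0,0,0,0],[0,0,0,1,0],[0,0,0,2,0],[0,0,0,2.6,0],[0,0,0,2.6,0]])

```text
clock: 5.18
eef_pos: [0.4462, -0.0774, 0.1755]
orientation: [0.567, 0.425, -0.556, 0.434]
wrist_force: [-0.8, 0.0, 0.3]
gripper_width: 0.0852
```

```bash
python3 look.py w2
python3 - <<'E'
from h import *
grab("side","s2")
E
```

```text
knob n 1788 ztop 0.1050147244474656 centre [ 0.54823858 -0.10454794] rail-rel to tcp x [0.09343803 0.11752487] y [-0.01160328  0.01210113]
grip n 786 ztop 0.08284087588398059 centre [ 0.44409413 -0.07604852] rail-rel to tcp x [-0.01298364  0.00732539] y [-0.00916098  0.01100496]
jaw -105.16454165172459 [ 0.44618368 -0.07737381  0.17548451] 5.175
```

View pics/w2.png

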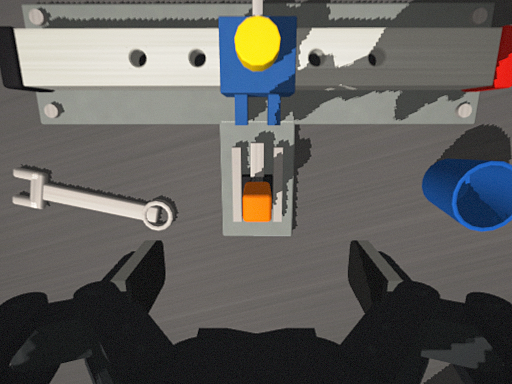

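The grip has moved about 32–33 mm, and the force rose to 18 N. That is close to the threshold, so I'll regrip and pull again to confirm the end stop.

Emit:
play_rows(motion=[[0,-0.05,0.03,-1.2,0],[0,-0.05,0.03,-2.4,0],[0,-0.05,0.03,-2.7,0],[0.4,-0.05,0.03,-2.7,0],[1,-0.05,0.03,-2.7,0],[1,-0.05,0.03,-2.7,0],[1,-0.05,0.03,-2.7,0],[1,-0.05,0.03,-2.7,0]])

```text
clock: 6.28
eef_pos: [0.4432, -0.0765, 0.0663]
orientation: [0.566, 0.426, -0.557, 0.434]
wrist_force: [-1.5, -0.5, 6.0]
gripper_width: 0.0216
```

Emit:
play_rows(motion=[[1,-0.12,0.03,0,0],[1,-0.24,0.06,0,0],[1,-0.24,0.06,0,0],[1,-0.24,0.06,0,0]])

```text
clock: 6.78
eef_pos: [0.4425, -0.0763, 0.0666]
orientation: [0.571, 0.42, -0.552, 0.438]
wrist_force: [22.2, -5.3, -26.7]
gripper_width: 0.0212
```

It moved only 0.7 mm under 23 N, so the end stop is confirmed. Now the knob.

Emit:
play_rows(motion=[[1,0,0,0,0],[0,0,0,0,0],[0,0,0,0,0],[0,0,0,0,0],[0,0,0,1,0],[0,0,0,2.2,0],[0,0.9,-0.24,2.8,0],[0,1.9,-0.51,2.8,0],[0,1.9,-0.51,2.8,0],[0,1.9,-0.51,2.8,0]])

```text
clock: 8.02
eef_pos: [0.5174, -0.0963, 0.178]
orientation: [0.571, 0.421, -0.552, 0.438]
wrist_force: [-0.2, -0.3, -0.8]
gripper_width: 0.0852
```

```bash
python3 look.py w3
python3 - <<'E'
from h import *
grab("top","t3");
E
```

```text
knob n 1320 ztop 0.10507524399589094 centre [ 0.54953844 -0.1047574 ] rail-rel to tcp x [0.02079906 0.04543203] y [-0.01179942  0.01182759]
grip n 670 ztop 0.08260665235535113 centre [ 0.44478968 -0.07627561] rail-rel to tcp x [-0.08674962 -0.06584423] y [-0.00951236  0.0106519 ]
jaw -105.18087785687719 [ 0.51738797 -0.09625555  0.17797668] 8.025
```

View pics/w3.png

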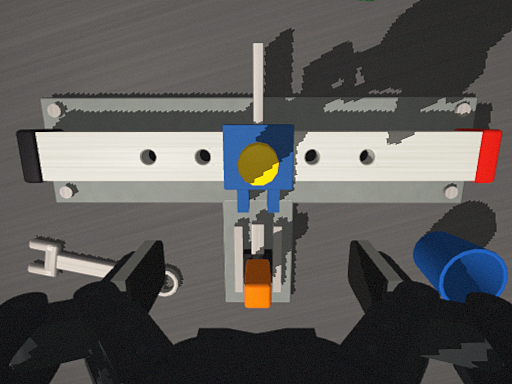

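Knob at pixel (258,163), about 33 mm ahead of the TCP along the rail's +x. The lock is fully out.

Emit:
play_rows(motion=[[0,0.4,-0.1,0,0],[0,0.79,-0.2,-0.8,0],[0,0.79,-0.2,-1.8,0],[0,0.79,-0.2,-2.15,0],[0.4,0.79,-0.2,-2.15,0],[1,0.79,-0.2,-2.15,0],[1,0.79,-0.2,-2.15,0],[1,0.79,-0.2,-2.15,0],[1,0.79,-0.2,-2.15,0]])

```text
clock: 9.25
eef_pos: [0.5498, -0.1046, 0.094]
orientation: [0.571, 0.42, -0.552, 0.439]
wrist_force: [-1.0, -0.7, 5.9]
gripper_width: 0.0268
```

Emit:
play_rows(motion=[[1,0,0,0.15,0],[1,0,0,0.3,0],[1,0,0,0.42,0],[1,0,0,0.42,0],[1,0,0,0.42,0]])

```text
clock: 9.88
eef_pos: [0.5496, -0.1046, 0.1103]
orientation: [0.571, 0.42, -0.552, 0.439]
wrist_force: [4.2, -0.2, -10.3]
gripper_width: 0.0264
```

Run:
```python
from h import *
p,d=grab("side","s4"); b=cv2.imread("pics/s4.png"); cv2.imwrite("pics/s4c.png",cv2.resize(b[100:260,220:420],None,fx=3.5,fy=3.5,interpolation=2))
```

```text
(no output)
```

View pics/s4c.png

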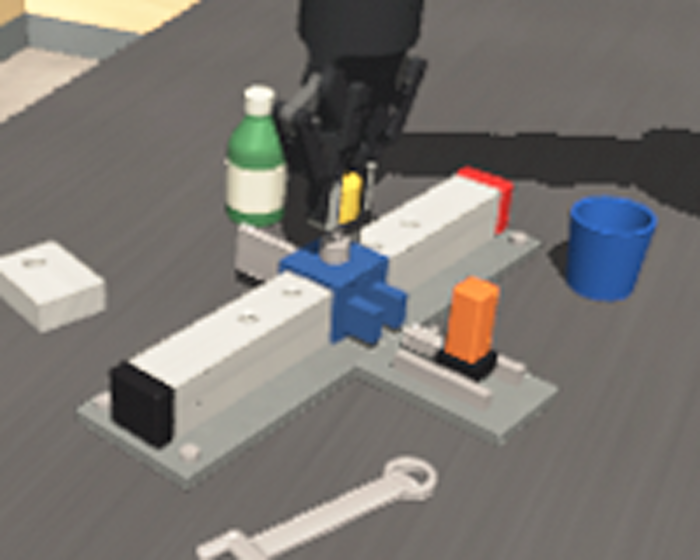

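The knob rose 16 mm (side view, about (350,198) in the crop), with a gap above the bushing, and the sleeve stayed still. Now slide 45 mm towards red.

Emit:
play_rows(motion=[[1,-0.06,-0.22,0,0],[1,-0.12,-0.44,0,0],[1,-0.18,-0.66,0,0],[1,-0.23,-0.88,0,0],[1,-0.27,-1.02,0,0],[1,-0.29,-1.1,0,0],[1,-0.29,-1.1,0,0],[1,-0.29,-1.1,0,0]])

```text
clock: 10.92
eef_pos: [0.5376, -0.1494, 0.1103]
orientation: [0.571, 0.42, -0.552, 0.439]
wrist_force: [3.0, -1.3, -8.0]
gripper_width: 0.0264
```

```bash
cat > rel.py <<'E'
from h import *
o=manip.get_obs(); r=np.array(o["eef_pos"])-[.5498,-.1046,.094]; a=np.radians(-15)
print("rail dx,dy,dz mm",1e3*(r[0]*np.cos(a)+r[1]*np.sin(a)),1e3*(-r[0]*np.sin(a)+r[1]*np.cos(a)),1e3*r[2],o["wrist_force"],o["clock"])
E
python3 rel.py
python3 - <<'E'
from h import *
grab("wrist","w5"); b=grab("side","s5"); b=cv2.imread("pics/s5.png"); cv2.imwrite("pics/s5c.png",cv2.resize(b[100:260,220:420],None,fx=3.5,fy=3.5,interpolation=2))
E
```

```text
rail dx,dy,dz mm -0.18818623270608 -46.45074086487496 16.252558503039708 [ 3.01311681 -1.26127227 -7.97936286] 10.925
```

View pics/w5.png

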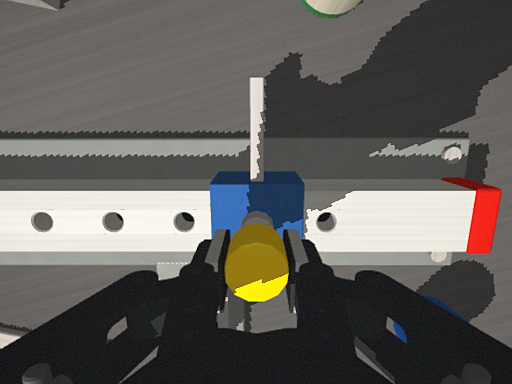

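View pics/s5c.png

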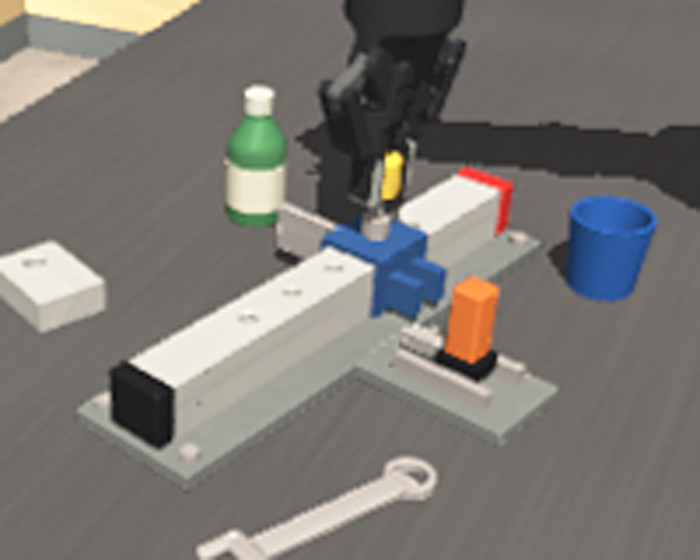

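The sleeve covers the first hole on the red side, overshooting by about 1.4 mm (bushing at column 258, hole expected at 255). I'll move back and let the pin down.

Emit:
play_rows(motion=[[1,0.01,0.035,0,0],[1,0.01,0.035,0,0],[1,0.01,0.035,-0.1,0],[1,0.01,0.035,-0.2,0],[1,0.01,0.035,-0.3,0],[1,0.01,0.035,-0.41,0],[1,0.01,0.035,-0.42,0],[1,0.01,0.035,-0.42,0]])

```text
clock: 12.02
eef_pos: [0.5381, -0.1479, 0.0941]
orientation: [0.571, 0.42, -0.552, 0.439]
wrist_force: [-2.7, -1.9, 0.8]
gripper_width: 0.0263
```

```bash
python3 rel.py
python3 - <<'E'
from h import *
grab("wrist","w6"); grab("side","s6"); b=cv2.imread("pics/s6.png"); cv2.imwrite("pics/s6c.png",cv2.resize(b[100:260,220:420],None,fx=3.5,fy=3.5,interpolation=2))
E
```

```text
rail dx,dy,dz mm -0.0646701246303158 -44.876718198656626 0.13241266315905387 [-2.68149764 -1.86698468  0.77518041] 12.025
```

View pics/w6.png

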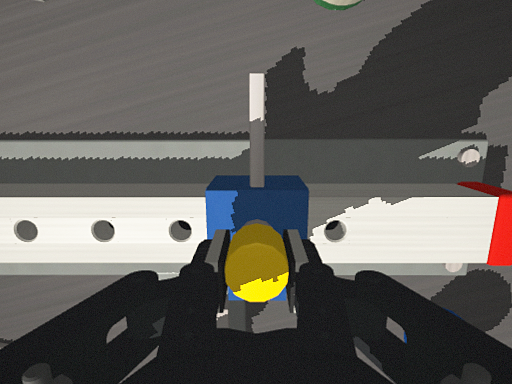

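View pics/s6c.png

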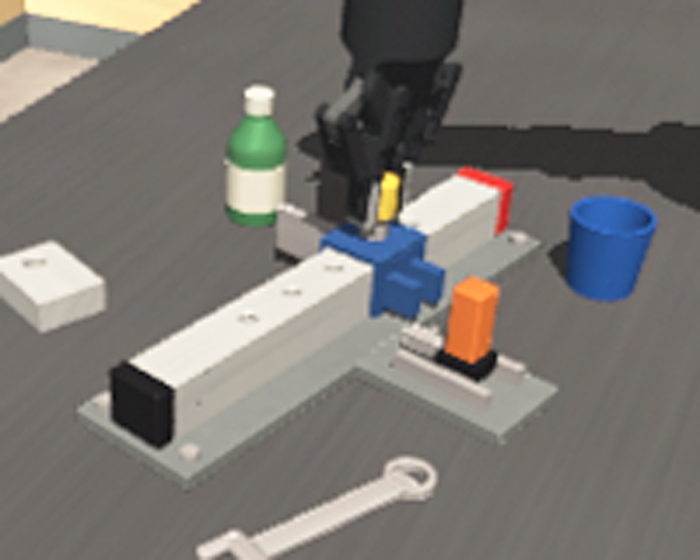

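The pin is apparently home (TCP 0.1 mm above its seated height). I'll press down slightly to confirm.

Emit:
play_rows(motion=[[1,0,0,-0.06,0],[1,0,0,-0.06,0],[1,0,0,-0.06,0],[1,0,0,-0.06,0]])

```text
clock: 12.62
eef_pos: [0.5383, -0.1477, 0.094]
orientation: [0.571, 0.42, -0.552, 0.439]
wrist_force: [-5.6, 0.3, 11.5]
gripper_width: 0.0261
```

```bash
python3 rel.py; python3 look.py w7
python3 - <<'E'
from h import *
o=manip.get_obs(); print(o["gripper_width"],np.abs(o["qd"]).max())
E
```

```text
rail dx,dy,dz mm 0.08666890125266259 -44.58210274715662 -0.008276675553170465 [-5.55453889  0.27492065 11.47514352] 12.625
knob n 3214 ztop 0.10482818119125231 centre [ 0.53902368 -0.14725478] rail-rel to tcp x [-0.01235248  0.01229635] y [-0.01126842  0.01263191]
grip few
jaw -105.18550716481855 [ 0.53834502 -0.14768544  0.09399172] 12.625
0.02650013172001531 0.0015087861064793013
```

```bash
python3 -c "
from cell import manip
print(manip.job_done())"
```

```text
the job is handed in; nothing more can be done
None
```

I moved the stop one hole towards the red end (the rail's −y end) and handed the job in at about 12.6 s, still holding the yellow knob. No verdict was reported.

- **Lock:** I slid the orange grip out. The camera then showed only about 32–33 mm of travel, close to the 32 mm threshold. I gripped it again and pulled with about 23 N; it moved only 0.7 mm, so I took it to be at its end stop.
- **Plunger and sleeve:** I raised the knob about 16 mm and slid it about 46 mm. That was roughly 1.4 mm too far, so I moved back before letting the pin down.
- **Last checks:**
  - The knob's travel along the rail was −44.6 mm.
  - Its top was at 104.8 mm, against 105.0 mm with the pin down at the start.
  - It went no lower when pressed with about 11 N.
  - The fingers were still closed on it at 26.5 mm and the arm was at rest.
- **Not checked again:** I only judged the lock and the loose items by eye after the pin went down. In the last side view the lock was still out, and the plate block, bottle, cup and spanner looked unmoved. I did not measure the knob's distance to the red cap directly; from the rail fit it should be about 143 mm.

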